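# Roll the pipe offcut to the marked strip

## Task

Roll the black pipe offcut across the bench mat by pushing along its top with the fingertips, until it comes to rest lying along the yellow strip, centred over it, and then take the hand away. Only touch the top of the pipe: do not push it from behind, pinch it or lift it. Leave the coupling, the tin and the tape measure where they are.

Things in the scene. Friction and masses are not known exactly. Their poses are not given: they have to be found in the camera images.
- pipe: Loose black plastic pipe, 60 mm in diameter, 160 mm long, about 0.13 kg, grey ends and an orange line along it, uppermost at the start. Origin at its centre, on its axis, 34 mm above the bench (its top is at 64 mm). y runs along the pipe; x and z turn as it rolls. A fingertip pressed lightly on top and moved across grips it and rolls it: the pipe's centre travels half as far as the fingertip.
- strip: Yellow strip painted flat on the mat, 50 mm wide (along its x axis) and 225 mm long (along its y axis). Origin at its centre, 4 mm above the bench; z up. The pipe starts 100 to 200 mm away along the strip's x axis, on either side, nearly parallel to the strip.
- mat: Fixed flat blue-grey bench mat, 400 mm (its x, the rolling direction) by 240 mm (its y), 4 mm thick. Origin at the centre of its underside, on the bench; z up. Soft: it drags on the rolling pipe a little, so that a pipe let go at 50 mm/s stops within about 1 cm and a still one stays.
- coupling: Bystander: loose black pipe coupling standing on end, a ring 74 mm across and 55 mm high, beside the mat. Origin at the centre of its underside.
- tin: Bystander: loose round tin with a blue band, 72 mm across and 85 mm high, beside the mat. Origin at the centre of its underside.
- tape: Bystander: loose yellow tape measure, 65 x 35 mm and 62 mm high, beside the mat. Origin at the centre of its underside.
There are look-alikes about, which are no part of the job. What is shaped like the pipe but blue, pink or turquoise is not meant.

How it is judged:
By the outcome, as a careful person would: the job done as asked, in the order asked, and still so for the second after the job is handed in, with the robot touching nothing.
It also fails if it takes over 72 s, if anything falls off the work surface, if the arm or the gripper's body presses on something with over 40 N, if the wrist force passes 120 N, or if a joint passes its speed limit or range.

## Robot

A 6-joint arm with a two-finger parallel gripper is mounted at the origin on the work surface. World frame = base frame: x ahead of the robot, y to its left, z up, the work surface at z = 0. Lengths are in mm, angles in rad, forces in N, time in s.
With the tool pointing down it reaches from about 375 to 925 mm from the base axis. Payload 5.7 kg.
Tool frame: the origin (TCP) lies on the centre line of the jaws, within the pads' length; the fingertips stand 22 mm ahead of it and the grasp point (between the pads) lies 3 mm ahead of it; z points along the fingers, y is the line along which they close (so a half turn about z gives the same grasp; the last joint's range is limited). The gripper opens to 88 mm and grips with 3 to 60 N. Pads are 20 mm wide; open, the fingers measure 115 mm over their backs; the gripper's body (75 mm by 178 mm) begins 61 mm behind the grasp point.
Start: joints at [1.041, 0.359, 1.51, -0, 1.272, -0.115], TCP at [241.794, 549.091, 244.623] pointing down, gripper open.
Joint ranges: [-2.97, 2.97], [-1.01, 2.36], [0.21, 2.38], [-0.96, 4.11], [0.2, 2.71], [-2.98, 2.98]. Speed limits (rad/s): [2.39, 2.39, 3.14, 3.14, 3.14, 3.14].

## Interface

Orientations are given as a rotation vector (axis times angle).
In Python, from cell import r gives the robot as it stands. The module is installed in compiled form; this text tells all that it offers.
- The arm moves only by the shell command python3 -m creep 'ROWS' [FORCE]. ROWS is JSON, a list of rows, each a list of 7 numbers: the shift along the tool's x, y, z in units of 40 mm (1.0 is 40 mm), then the turn, a rotation vector about the tool's x, y, z in units of 6 degrees (1.0 is 6 degrees), then the opening, from 0 (shut) to 1 (fully open). A call has 1 to 20 rows; each row is the pose to reach, as a shift and turn from the pose commanded when the call began, along the tool's axes at that moment; what a row does not reach only later rows make up. A row lasts 1/10 s, in which the tool goes at most 50 mm and 8.59 degrees, less where a joint would pass 70% of its speed; a pose out of reach is approached as far as the arm can. A call with a gripper value outside its range is refused whole. The fingers move at their own pace and stop on an object; FORCE is the grip in N (left out, the last holds). Time passes only in rows, so rows that repeat a pose let the fingers close. It gives the time, the measured TCP pose, the force, the opening and the grip force at its end, in the units of the state.
- r.state(): the state, without advancing time (a new reading comes with each control period).
- r.get_image(name): name is "side" or "top" or "wrist"; returns the picture (384x512x3 uint8, blue, green, red); there is no depth.
- r.camera_info(name): a dict with "fx", "fy", "cx", "cy" (pixels), "pose" (4x4, takes a point from camera to world coordinates). Camera axes: x right, y down, z forward; pixel columns grow to the right and rows downward; lengths in mm; the calibration is good to about 2 mm. The wrist camera is an equidistant fisheye: a pixel r from the principal point sees the ray r / f radians off the axis. A picture is of the moment at which its call begins: read the wrist's pose just before it. camera_info takes no time and is no camera call; for the wrist camera it gives the pose at the moment of the call.
- r.job_done(): hands the job in; it is judged then, once.
The state is a dict: "t": time; "joints": joint angles; "dq": joint speeds; "effort": joint torques, N m; "position": TCP position; "tool_rot": TCP orientation; "ft_force": force on the tool from outside, world axes, zero at the start; "ft_torque": the same for the moment, N m; "finger_gap": opening from 0.0 (shut) to 1.0 (fully open); "finger_force": force on a finger pad.
Only numpy, scipy, OpenCV 4.12 (cv2) and the standard library are available. Lean on these libraries where they do the work, as an engineer would, in place of code of your own. Each camera call takes 0.05 s, during which the arm holds its last target. There are 200 camera calls.

## Working session

There is one attempt and no reset: what is moved stays moved. The work goes in short steps, Python scripts to look and compute and a shell command to move; the robot and the scene stay as the last step left them, time stands still between calls to the robot, and variables do not carry over. Pictures are saved under pics/ and viewed, at most 10 in all, crops included, and the job is handed in when it is done.

```bash
mkdir -p pics; python3 - <<'E'
from cell import r
import cv2,numpy as np
for n in("top","side"):
    im=r.get_image(n); cv2.imwrite(f"pics/{n}0.png",im); c=r.camera_info(n); print(n,c["fx"],c["fy"],c["cx"],c["cy"]);print(np.round(c["pose"],3).tolist())
s=r.state();print(s["t"],s["position"],s["tool_rot"],s["ft_force"])
E
```

```text
top 474.48573108799206 474.48573108799206 247.92788741050273 188.42056389590712
[[-0.022, -0.993, 0.116, 397.358], [-1.0, 0.022, -0.002, 46.49], [-0.001, -0.116, -0.993, 1143.167], [0.0, 0.0, 0.0, 1.0]]
side 499.3422968538176 499.3422968538176 257.7588312708336 203.6379139388967
[[0.965, -0.169, 0.202, 300.488], [-0.263, -0.558, 0.787, -884.916], [-0.021, -0.813, -0.583, 753.355], [0.0, 0.0, 0.0, 1.0]]
0.1 [241.51067214 548.60286321 243.88472984] [-6.46786389e-01 -3.07374331e+00  2.49385376e-03] [-0.14419636 -0.22776947  0.17923664]
```

View pics/top0.png

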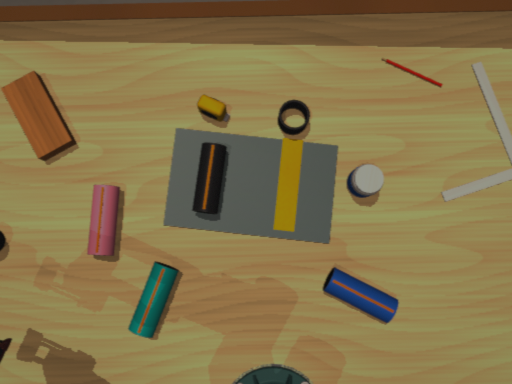

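View pics/side0.png

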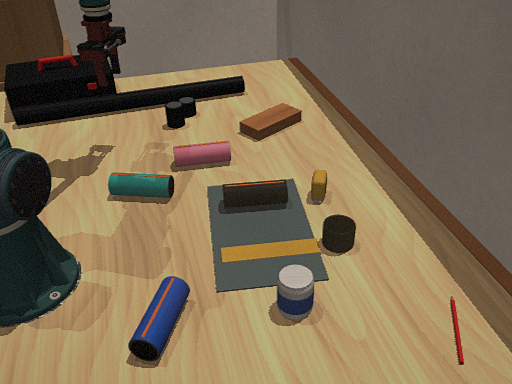

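The top view shows the pipe candidates: black on the mat at (209,178), pink at (104,220), turquoise at (154,300) and blue at (360,295). Only the black one fits, with its orange line, and it lies on the mat beside the yellow strip at (288,185). Beside the mat are the tape (211,106), the coupling (293,117) and the tin (366,180).

```bash
cat > h.py <<'E'
import cv2,numpy as np
from cell import r
def ray(n,px,z):
    c=r.camera_info(n);P=np.array(c["pose"])
    d=P[:3,:3]@np.array([(px[0]-c["cx"])/c["fx"],(px[1]-c["cy"])/c["fy"],1]);o=P[:3,3]
    return o+d*(z-o[2])/d[2]
def big(m):
    cs,_=cv2.findContours(m.astype(np.uint8),cv2.RETR_EXTERNAL,cv2.CHAIN_APPROX_NONE)
    return max(cs,key=cv2.contourArea)
def rect(n,cnt,z):
    w=np.array([ray(n,p[0],z)[:2] for p in cnt],np.float32)
    (c,s,a)=cv2.minAreaRect(w);b=cv2.boxPoints((c,s,a))
    e=[b[1]-b[0],b[2]-b[1]];l=max(e,key=np.linalg.norm);l=l/np.linalg.norm(l)
    l=l*np.sign(l[0]) 
    return np.round(c,1),np.round(s,1),round(float(np.degrees(np.arctan2(l[1],l[0]))),2)
def strip(n,im):
    h=cv2.cvtColor(im,cv2.COLOR_BGR2HSV);m=cv2.inRange(h,(20,170,110),(32,255,255))
    return big(m)
def region(im,a):
    m=np.zeros(im.shape[:2],np.uint8);x0,y0,x1,y1=a;m[y0:y1,x0:x1]=1;return m
E
python3 - <<'E'
from h import *
im=cv2.imread("pics/top0.png");h=cv2.cvtColor(im,cv2.COLOR_BGR2HSV)
reg=region(im,(262,130,315,240)); print("hsv strip",h[185,288],"orange",h[178,210],"mat",h[200,250],"pipe",h[178,203],h[178,217])
S=big(cv2.inRange(h,(18,130,90),(35,255,255))*reg);print("strip",rect("top",S,4))
rp=region(im,(180,130,240,225))
O=big(cv2.inRange(h,(5,120,60),(20,255,255))*rp);print("orange",rect("top",O,64),cv2.boundingRect(O))
B=big(((h[...,2]<70)|(cv2.inRange(h,(5,120,60),(20,255,255))>0))*rp);print("pipe",rect("top",B,50),cv2.boundingRect(B))
for k in((175,128),(338,145),(330,242),(164,226)):print("mat corner",np.round(ray("top",k,4),1))
im=cv2.imread("pics/side0.png");h=cv2.cvtColor(im,cv2.COLOR_BGR2HSV)
S=big(cv2.inRange(h,(15,130,60),(35,255,255))*region(im,(212,235,322,268)));print("side strip",rect("side",S,4))
O=big(cv2.inRange(h,(3,110,50),(22,255,255))*region(im,(215,175,295,195)));print("side orange",rect("side",O,64))
im=cv2.imread("pics/top0.png");cv2.imwrite("pics/crop0.png",cv2.resize(im[90:250,150:350],None,fx=4,fy=3.75,interpolation=cv2.INTER_CUBIC)[:600])
E
```

```text
hsv strip [ 23 238 153] orange [ 13 139  57] mat [51 20 90] pipe [ 0 28 27] [10 35 22]
strip (array([541.9, -52.9]), array([ 51.8, 228.9]), -7.49)
orange (array([554.1, 135.5]), array([  9.7, 152.3]), -8.92) (202, 144, 13, 66)
pipe (array([545.6, 131.6]), array([ 68.1, 181.2]), -8.67) (192, 142, 37, 79)
mat corner [684.2 220.3   4. ]
mat corner [ 632.7 -177.7    4. ]
mat corner [ 397.8 -148.1    4. ]
mat corner [444.8 247.7   4. ]
side strip (array([541.1, -53.8]), array([ 51.4, 225.1]), -7.8)
side orange (array([554. , 132.9]), array([ 10.8, 151.7]), -9.08)
```

View pics/crop0.png

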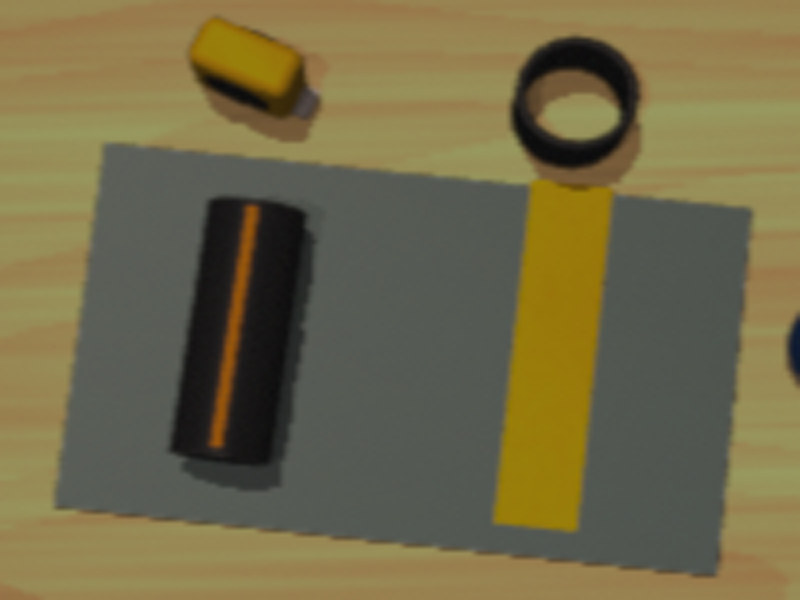

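The crop confirms the target: a black pipe with an orange line up, on the mat. It measures about 152 to 160 mm long, at (554,134) with its axis at -9.0°. The strip is at (541.5,-53.3), -7.6°, and 187 mm away, which is in range. I'll open the fingers along the pipe's axis and roll in short strokes, lifting back between them.

```bash
cat >> h.py <<'E'
from scipy.spatial.transform import Rotation as R
def go(x,y,z,yaw):
    "rows units to world TCP x,y,z, tool down, tool y along yaw+180 deg"
    s=r.state();A=R.from_rotvec(s["tool_rot"]);a=np.radians(yaw)
    ty=-np.array([np.cos(a),np.sin(a),0]);tz=np.array([0,0,-1.]);B=R.from_matrix(np.c_[np.cross(ty,tz),ty,tz])
    C=R.from_matrix(np.c_[-np.cross(ty,tz),-ty,tz]);T=min((B,C),key=lambda q:(A.inv()*q).magnitude())
    print("shift",np.round(A.inv().apply(np.array([x,y,z])-s["position"])/40,3),"turn",np.round(np.degrees((A.inv()*T).as_rotvec())/6,3))
E
python3 - <<'E'
from h import *
u=np.array([-.156,-.988]);p=np.array([554,134])-13*u
go(*p,130,-9)
E
```

```text
shift [-11.244  -6.019   2.855] turn [-1.5000e-02  9.0000e-03  1.2539e+01]
```

```bash
python3 -m creep '[[-11.24,-6.02,1,0,0,12.54,1],[-11.24,-6.02,1,0,0,12.54,1],[-11.24,-6.02,1,0,0,12.54,1],[-11.24,-6.02,1,0,0,12.54,1],[-11.24,-6.02,1,0,0,12.54,1],[-11.24,-6.02,1,0,0,12.54,1],[-11.24,-6.02,1,0,0,12.54,1],[-11.24,-6.02,1,0,0,12.54,1],[-11.24,-6.02,1,0,0,12.54,1],[-11.24,-6.02,1,0,0,12.54,1],[-11.24,-6.02,1,0,0,12.54,1],[-11.24,-6.02,1,0,0,12.54,1],[-11.24,-6.02,1,0,0,12.54,1],[-11.24,-6.02,1,0,0,12.54,1],[-11.24,-6.02,2,0,0,12.54,1],[-11.24,-6.02,2.85,0,0,12.54,1],[-11.24,-6.02,2.85,0,0,12.54,1],[-11.24,-6.02,2.85,0,0,12.54,1]]'
python3 - <<'E'
from h import *
u=np.array([-.156,-.988]);p=np.array([554,134])-13*u
go(*p,88,-9)
E
```

```text
t: 1.9
position: [555.3, 148.6, 130.9]
tool_rot: [-2.387, -2.042, 0.002]
ft_force: [0.5, 0.4, 0.7]
finger_gap: 0.996
finger_force: 0.0
shift [-0.04   0.027  1.073] turn [-0.014  0.004  0.015]
```

```bash
python3 -m creep '[[-0.04,0.02,0.6,0,0,0,1],[-0.04,0.02,1.0,0,0,0,1],[-0.04,0.02,1.05,0,0,0,1],[-0.04,0.02,1.1,0,0,0,1],[-0.04,0.02,1.1,0,0,0,1]]'; python3 -m creep '[[0,0,0.03,0,0,0,1],[0,0,0.03,0,0,0,1]]'
```

```text
t: 2.4
position: [557.8, 146.2, 88.1]
tool_rot: [2.388, 2.04, 0.003]
ft_force: [-0.4, 0.2, 0.2]
finger_gap: 1.0
finger_force: 0.0
t: 2.6
position: [557.4, 145.9, 86.3]
tool_rot: [2.388, 2.04, 0.002]
ft_force: [0.6, 0.5, 1.4]
finger_gap: 0.998
finger_force: 0.9
```

```bash
python3 -m creep '[[0,0,0.02,0,0,0,1],[0,0,0.02,0,0,0,1]]';python3 -m creep '[[0,0,0.02,0,0,0,1],[0,0,0.02,0,0,0,1]]'
```

```text
t: 2.8
position: [557.6, 146.0, 85.9]
tool_rot: [2.388, 2.039, 0.002]
ft_force: [-1.3, -0.5, 9.2]
finger_gap: 1.002
finger_force: 4.3
t: 3.0
position: [557.6, 146.2, 85.7]
tool_rot: [2.389, 2.039, 0.003]
ft_force: [-2.4, 1.3, 13.6]
finger_gap: 0.994
finger_force: 7.0
```

```bash
python3 -m creep '[[-0.05,0,-0.02,0,0,0,1],[-0.15,0,-0.02,0,0,-0.02,1],[-0.25,0,-0.02,0,0,-0.04,1],[-0.35,0,-0.02,0,0,-0.06,1],[-0.45,0,-0.02,0,0,-0.08,1],[-0.55,0,-0.02,0,0,-0.1,1],[-0.65,0,-0.02,0,0,-0.13,1]]'
python3 - <<'E'
from h import *
im=r.get_image("top");cv2.imwrite("pics/top1.png",im)
cv2.imwrite("pics/crop1.png",cv2.resize(im[110:250,150:350],None,fx=4,fy=4))
E
```

```text
t: 3.7
position: [553.6, 120.2, 86.1]
tool_rot: [2.375, 2.055, 0.003]
ft_force: [-2.0, 0.5, 9.8]
finger_gap: 1.002
finger_force: 4.9
```

View pics/crop1.png

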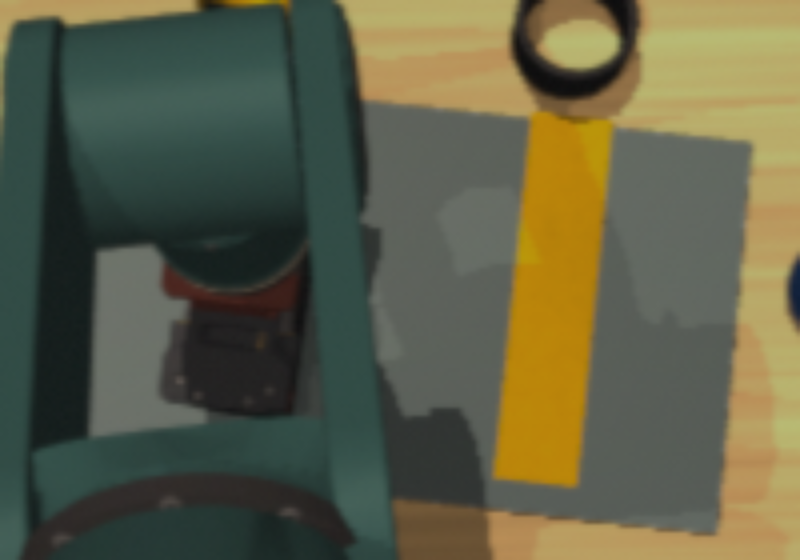

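The arm hides the pipe in the top view, so I'll track with the side view. Next I finish the stroke and lift.

```bash
python3 -m creep '[[-0.1,0,0,0,0,-0.02,1],[-0.2,0,0,0,0,-0.04,1],[-0.3,0,0,0,0,-0.06,1],[-0.4,0,0,0,0,-0.08,1],[-0.5,0,0,0,0,-0.1,1],[-0.55,0,0,0,0,-0.1,1],[-0.57,0,0,0,0,-0.1,1],[-0.57,0,0,0,0,-0.1,1],[-0.57,0,-0.4,0,0,-0.1,1],[-0.57,0,-0.4,0,0,-0.1,1]]'
python3 - <<'E'
from h import *
im=r.get_image("side");cv2.imwrite("pics/side1.png",im)
cv2.imwrite("pics/crop2.png",cv2.resize(im[130:290,190:390],None,fx=3.7,fy=3.7))
E
```

```text
t: 4.75
position: [550.7, 97.6, 102.1]
tool_rot: [2.363, 2.067, 0.004]
ft_force: [-0.2, 0.6, -0.4]
finger_gap: 1.002
finger_force: 0.0
```

View pics/crop2.png

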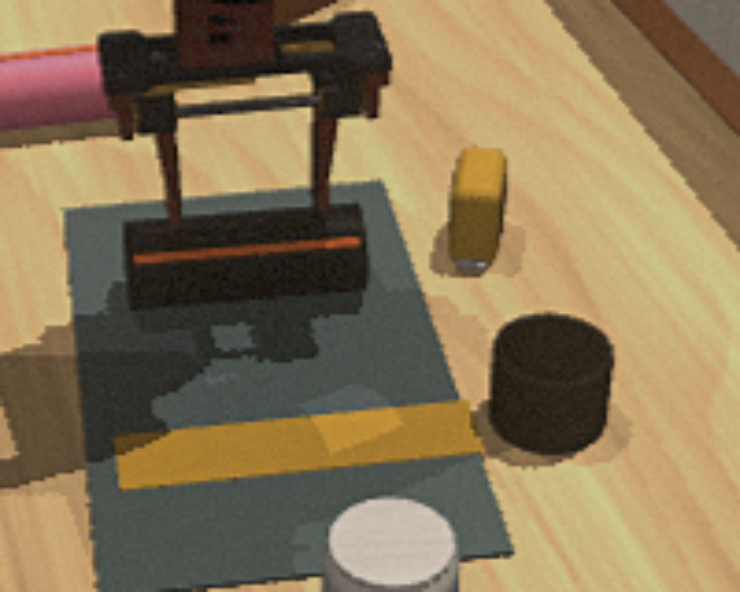

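The side view shows the pipe rolled evenly and parallel to the strip, with its orange line now turned toward the camera at crop (245,250). I'll repeat the strokes, 54 mm of fingertip travel for 27 mm of pipe each.

```bash
python3 -m creep '[[0.65,0,0,0,0,0,1],[0.65,0,0.35,0,0,0,1],[0.65,0,0.4,0,0,0,1],[0.65,0,0.4,0,0,0,1],[0.6,0,0.4,0,0,0,1],[0.5,0,0.4,0,0,0,1],[0.4,0,0.4,0,0,0,1],[0.3,0,0.4,0,0,0,1],[0.2,0,0.4,0,0,0,1],[0.1,0,0.4,0,0,0,1],[0,0,0.4,0,0,0,1],[-0.1,0,0.4,0,0,0,1],[-0.2,0,0.4,0,0,0,1],[-0.3,0,0.4,0,0,0,1],[-0.4,0,0.4,0,0,0,1],[-0.5,0,0.4,0,0,0,1],[-0.6,0,0.4,0,0,0,1],[-0.66,0,0.4,0,0,0,1],[-0.7,0,0.4,0,0,0,1],[-0.7,0,0.4,0,0,0,1]]'
python3 -m creep '[[0,0,-0.3,0,0,0,1],[0.3,0,-0.3,0,0,0,1]]'
python3 - <<'E'
from h import *
im=r.get_image("side");cv2.imwrite("pics/side2.png",im)
cv2.imwrite("pics/crop3.png",cv2.resize(im[130:290,190:390],None,fx=3.7,fy=3.7))
E
```

```text
t: 6.8
position: [546.1, 69.3, 85.3]
tool_rot: [2.364, 2.068, 0.001]
ft_force: [-1.2, 0.2, 10.2]
finger_gap: 0.995
finger_force: 5.1
t: 7.0
position: [547.8, 81.1, 97.6]
tool_rot: [2.365, 2.066, 0.001]
ft_force: [1.1, -0.3, 0.6]
finger_gap: 0.999
finger_force: 0.0
```

View pics/crop3.png

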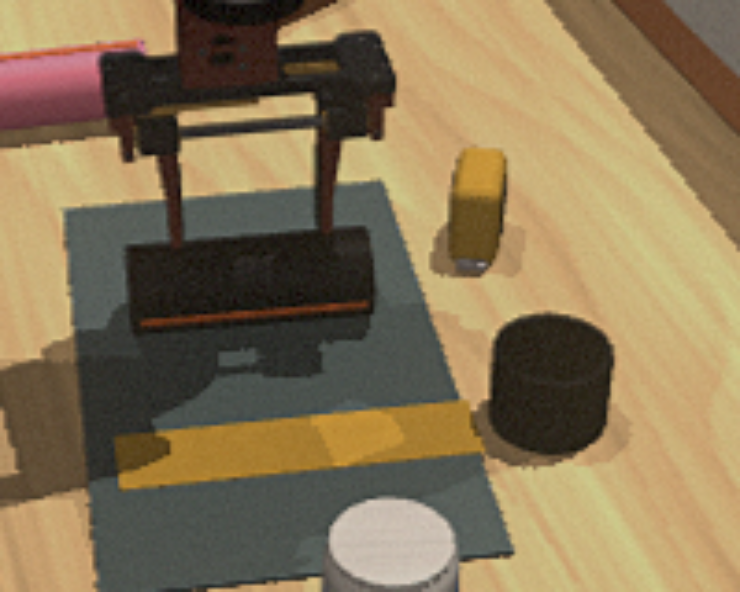

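Rolling goes as predicted: the line faces the camera after about a quarter turn. Continuing.

```bash
python3 -m creep '[[0.375,0,0,0,0,0,1],[0.375,0,0.25,0,0,0,1],[0.375,0,0.3,0,0,0,1],[0.3,0,0.3,0,0,0,1],[0.2,0,0.3,0,0,0,1],[0.1,0,0.3,0,0,0,1],[0,0,0.3,0,0,0,1],[-0.1,0,0.3,0,0,0,1],[-0.2,0,0.3,0,0,0,1],[-0.3,0,0.3,0,0,0,1],[-0.4,0,0.3,0,0,0,1],[-0.5,0,0.3,0,0,0,1],[-0.6,0,0.3,0,0,0,1],[-0.7,0,0.3,0,0,0,1],[-0.8,0,0.3,0,0,0,1],[-0.9,0,0.3,0,0,0,1],[-0.95,0,0.3,0,0,0,1],[-0.975,0,0.3,0,0,0,1],[-0.975,0,0.3,0,0,0,1]]'
python3 -m creep '[[0,0,-0.3,0,0,0,1],[0.675,0,-0.3,0,0,0,1],[0.675,0,-0.05,0,0,0,1],[0.675,0,0,0,0,0,1],[0.6,0,0,0,0,0,1],[0.5,0,0,0,0,0,1],[0.4,0,0,0,0,0,1],[0.3,0,0,0,0,0,1],[0.2,0,0,0,0,0,1],[0.1,0,0,0,0,0,1],[0,0,0,0,0,0,1],[-0.1,0,0,0,0,0,1],[-0.2,0,0,0,0,0,1],[-0.3,0,0,0,0,0,1],[-0.4,0,0,0,0,0,1],[-0.5,0,0,0,0,0,1],[-0.6,0,0,0,0,0,1],[-0.65,0,0,0,0,0,1],[-0.675,0,0,0,0,0,1],[-0.675,0,0,0,0,0,1]]'
python3 -m creep '[[0,0,-0.3,0,0,0,1],[0.675,0,-0.3,0,0,0,1]]'
python3 - <<'E'
from h import *
im=r.get_image("side");cv2.imwrite("pics/side3.png",im)
cv2.imwrite("pics/crop4.png",cv2.resize(im[130:290,190:390],None,fx=3.7,fy=3.7))
E
```

```text
t: 8.95
position: [542.0, 42.9, 85.3]
tool_rot: [2.363, 2.069, -0.001]
ft_force: [-4.0, 0.4, 17.2]
finger_gap: 0.998
finger_force: 8.2
t: 10.95
position: [538.3, 15.4, 85.4]
tool_rot: [2.363, 2.069, -0.001]
ft_force: [-3.5, -0.6, 17.1]
finger_gap: 1.001
finger_force: 8.5
t: 11.15
position: [542.3, 40.8, 97.2]
tool_rot: [2.366, 2.065, -0.001]
ft_force: [1.2, -0.0, 0.3]
finger_gap: 1.001
finger_force: 0.0
```

View pics/crop4.png

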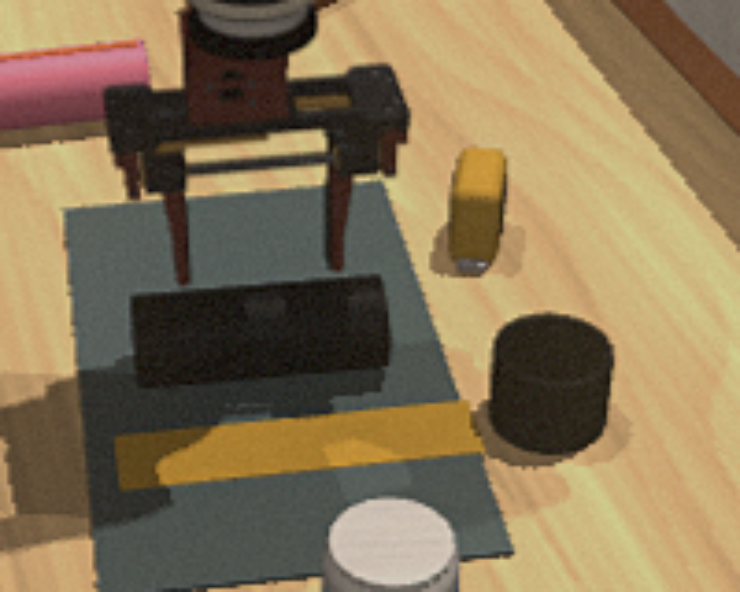

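```bash
cat >> h.py <<'E'
def sidepipe(im,cols,y0,y1):
    v=cv2.GaussianBlur(im,(3,3),0).max(2).astype(int)
    o=[]
    for c in cols:
        col=v[y0:y1,c]; k=np.where(col<50)[0]; g=np.split(k,np.where(np.diff(k)>6)[0]+1);g=max(g,key=len)
        a,b=y0+g[0],y0+g[-1]; p=ray("side",(c,(a+b)/2),34); o.append((c,a,b,round(p[0],1),round(p[1],1)))
    return o
E
python3 - <<'E'
from h import *
for f,cols,y0,y1 in(("side0",(230,255,280),176,215),("side1",(230,255,280),186,220),("side2",(248,256,268),190,226),("side3",(230,255,290),205,240)):
    im=cv2.imread(f"pics/{f}.png");print(f,sidepipe(im,cols,y0,y1))
E
```

```text
side0 [(230, np.int64(188), np.int64(212), np.float64(487.9), np.float64(122.6)), (255, np.int64(186), np.int64(210), np.float64(550.1), np.float64(112.8)), (280, np.int64(186), np.int64(208), np.float64(611.4), np.float64(98.7))]
side1 [(230, np.int64(190), np.int64(218), np.float64(484.1), np.float64(105.8)), (255, np.int64(188), np.int64(215), np.float64(546.2), np.float64(98.1)), (280, np.int64(186), np.int64(213), np.float64(608.2), np.float64(88.2))]
side2 [(248, np.int64(195), np.int64(224), np.float64(521.1), np.float64(70.6)), (256, np.int64(194), np.int64(223), np.float64(540.9), np.float64(68.9)), (268, np.int64(193), np.int64(225), np.float64(568.3), np.float64(58.4))]
side3 [(230, np.int64(210), np.int64(239), np.float64(466.0), np.float64(25.3)), (255, np.int64(208), np.int64(237), np.float64(524.1), np.float64(15.8)), (290, np.int64(205), np.int64(234), np.float64(606.3), np.float64(3.1))]
```

Odometry and the side view agree on about 81 mm between looks. Two more strokes, then I clear the view and measure with the top camera.

```bash
python3 -m creep '[[0,0,0.25,0,0,0,1],[0,0,0.29,0,0,0,1],[-0.05,0,0.29,0,0,0,1],[-0.15,0,0.29,0,0,0,1],[-0.25,0,0.29,0,0,0,1],[-0.35,0,0.29,0,0,0,1],[-0.45,0,0.29,0,0,0,1],[-0.55,0,0.29,0,0,0,1],[-0.65,0,0.29,0,0,0,1],[-0.75,0,0.29,0,0,0,1],[-0.85,0,0.29,0,0,0,1],[-0.95,0,0.29,0,0,0,1],[-1.05,0,0.29,0,0,0,1],[-1.15,0,0.29,0,0,0,1],[-1.25,0,0.29,0,0,0,1],[-1.32,0,0.29,0,0,0,1],[-1.35,0,0.29,0,0,0,1],[-1.35,0,0.29,0,0,0,1]]'
python3 -m creep '[[0,0,-0.3,0,0,0,1],[0.675,0,-0.3,0,0,0,1],[0.675,0,-0.05,0,0,0,1],[0.675,0,0,0,0,0,1],[0.6,0,0,0,0,0,1],[0.5,0,0,0,0,0,1],[0.4,0,0,0,0,0,1],[0.3,0,0,0,0,0,1],[0.2,0,0,0,0,0,1],[0.1,0,0,0,0,0,1],[0,0,0,0,0,0,1],[-0.1,0,0,0,0,0,1],[-0.2,0,0,0,0,0,1],[-0.3,0,0,0,0,0,1],[-0.4,0,0,0,0,0,1],[-0.5,0,0,0,0,0,1],[-0.6,0,0,0,0,0,1],[-0.65,0,0,0,0,0,1],[-0.675,0,0,0,0,0,1],[-0.675,0,0,0,0,0,1]]'
python3 -m creep '[[0,0,-0.6,0,0,0,1],[1,0,-1.5,0,0,0,1],[6,0,-1.5,0,0,0,1],[6,0,-1.5,0,0,0,1],[6,0,-1.5,0,0,0,1],[6,0,-1.5,0,0,0,1],[6,0,-1.5,0,0,0,1],[6,0,-1.5,0,0,0,1],[6,0,-1.5,0,0,0,1]]'
python3 - <<'E'
from h import *
for n in("top","side"):
    im=r.get_image(n);cv2.imwrite(f"pics/{n}4.png",im)
a=cv2.resize(cv2.imread("pics/top4.png")[110:260,150:350],(400,300));b=cv2.resize(cv2.imread("pics/side4.png")[130:280,190:390],(400,300))
cv2.imwrite("pics/both4.png",np.hstack([a,b]))
E
```

```text
t: 13.0
position: [534.4, -11.7, 85.5]
tool_rot: [2.364, 2.069, -0.002]
ft_force: [-4.0, -0.3, 16.1]
finger_gap: 0.999
finger_force: 8.1
t: 15.0
position: [530.4, -38.5, 85.6]
tool_rot: [-2.364, -2.069, 0.002]
ft_force: [-4.5, -0.3, 17.3]
finger_gap: 1.002
finger_force: 8.3
t: 15.9
position: [562.5, 198.9, 144.1]
tool_rot: [-2.364, -2.068, 0.004]
ft_force: [-0.2, -0.5, -0.3]
finger_gap: 1.0
finger_force: 0.0
```

View pics/both4.png

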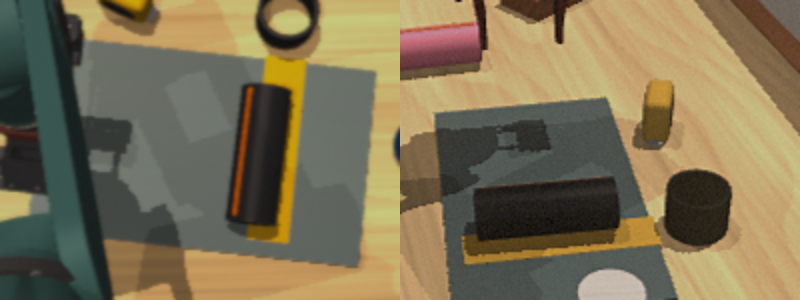

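The pipe now lies parallel to the strip, just short of it. Its axis is about crop (260,155) and the strip's centre about (277,150). I'll measure what remains from the silhouette and from the orange line's roll angle.

```bash
cat >> h.py <<'E'
def toppipe(im,reg,thr=48):
    h=cv2.cvtColor(im,cv2.COLOR_BGR2HSV)
    org=cv2.inRange(h,(3,110,40),(19,255,255))>0
    m=(((im.max(2)<thr)|org)*region(im,reg)).astype(np.uint8)
    m=cv2.morphologyEx(m,cv2.MORPH_OPEN,np.ones((3,3)));B=big(m);f=np.zeros(m.shape,np.uint8);cv2.drawContours(f,[B],-1,1,-1)
    rows=[y for y in range(384) if f[y].any()];rows=rows[10:-12]
    P=np.array([ray("top",(np.where(f[y])[0][[0,-1]].mean(),y),34) for y in rows])
    W=np.mean([np.ptp(np.where(f[y])[0])+1 for y in rows])
    vx,vy,x0,y0=cv2.fitLine(P[:,:2].astype(np.float32),cv2.DIST_HUBER,0,.01,.01).ravel();vx,vy=(vx,vy) if vx>0 else(-vx,-vy)
    print("axis at",x0,y0,"deg",np.degrees(np.arctan2(vy,vx)),"width px",W,"bbox",cv2.boundingRect(B))
    n=np.array([-.132,-.991]);s=np.array([541.5,-53.3])
    print("remaining roll",(s-[x0,y0])@n)
    O=org&(region(im,reg)>0)
    if O.sum()>20:
        c=big(O);q=c.reshape(-1,2).mean(0);best=[]
        for d in np.arange(0,230,.5):
            X=ray("top",q,34+30*np.cos(d/30))[:2];best.append((abs((X-[554,134])@n-d-30*np.sin(d/30)),d))
        print("line says d =",sorted(best)[:3], cv2.boundingRect(c))
E
python3 - <<'E'
from h import *
toppipe(cv2.imread("pics/top0.png"),(180,130,240,225))
toppipe(cv2.imread("pics/top4.png"),(255,140,310,235))
E
```

```text
axis at 555.2978 131.72302 deg -8.912863 width px 27.82 bbox (193, 143, 35, 72)
remaining roll 185.17912360839844
line says d = [(np.float64(1.558629567597455), np.float64(0.0)), (np.float64(2.559027094889454), np.float64(0.5)), (np.float64(3.5601269763231502), np.float64(1.0))] (202, 144, 13, 66)
axis at 526.50604 -43.453487 deg -9.605422 width px 11.625 bbox (276, 153, 19, 70)
remaining roll 7.7786915977478
line says d = [(np.float64(0.32943862281364744), np.float64(165.0)), (np.float64(0.5337453823981697), np.float64(164.5)), (np.float64(1.1983060044668647), np.float64(165.5))] (265, 153, 12, 66)
```

```bash
python3 - <<'E'
from h import *
im=cv2.imread("pics/top4.png")
print(im.max(2)[185,258:305]);print(im.max(2)[205,258:305])
for t in(60,65,70):toppipe(im,(255,140,310,235),t)
E
```

```text
[106 106 106 106 105 105 104 103  84  50  31  70 140 152 106  46  32  36
  42  48  51  49  47  43  37  33  30  29  29  30  27  27  25  33  85 157
 193 201 201 198 167 125 115 114 115 114 115]
[104 105 104 104 104 100  72  33  49 118 157 130  65  33  33  38  44  48
  49  47  43  40  34  32  29  28  28  27  25  24  26  46 101 169 198 201
 202 198 165 117 102 102 102 102 102 102 102]
axis at 529.904 -28.600512 deg -8.859317 width px 24.88679245283019 bbox (263, 152, 32, 75)
remaining roll 22.946519957351683
line says d = [(np.float64(0.32943862281364744), np.float64(165.0)), (np.float64(0.5337453823981697), np.float64(164.5)), (np.float64(1.1983060044668647), np.float64(165.5))] (265, 153, 12, 66)
axis at 515.9679 -26.180468 deg -8.752466 width px 25.150943396226417 bbox (263, 152, 32, 75)
remaining roll 23.505218809890742
line says d = [(np.float64(0.32943862281364744), np.float64(165.0)), (np.float64(0.5337453823981697), np.float64(164.5)), (np.float64(1.1983060044668647), np.float64(165.5))] (265, 153, 12, 66)
axis at 515.9679 -26.180468 deg -8.752466 width px 25.20754716981132 bbox (263, 152, 32, 75)
remaining roll 23.505218809890742
line says d = [(np.float64(0.32943862281364744), np.float64(165.0)), (np.float64(0.5337453823981697), np.float64(164.5)), (np.float64(1.1983060044668647), np.float64(165.5))] (265, 153, 12, 66)
```

Silhouette and line agree: about 23 mm of roll remains, so 46 mm of fingertip travel. The pipe is about 1.2° off the strip's direction. I'll set that right by twisting the hand 2.4° during the last stroke, since the pipe follows the fingertips at half.

```bash
python3 - <<'E'
from h import *
s=r.state();print(s["position"])
go(529.5,-16.9,s["position"][2],-8.8)
E
```

```text
[562.80818141 198.61555317 144.5287275 ]
shift [-5.451 -0.1    0.006] turn [-0.012  0.011  0.178]
```

```bash
python3 -m creep '[[-5.45,-0.1,0,0,0,0.18,1],[-5.45,-0.1,0,0,0,0.18,1],[-5.45,-0.1,0,0,0,0.18,1],[-5.45,-0.1,0,0,0,0.18,1],[-5.45,-0.1,0,0,0,0.18,1],[-5.45,-0.1,0,0,0,0.18,1],[-5.45,-0.1,0,0,0,0.18,1],[-5.45,-0.1,1,0,0,0.18,1],[-5.45,-0.1,1.4,0,0,0.18,1],[-5.45,-0.1,1.47,0,0,0.18,1],[-5.45,-0.1,1.49,0,0,0.18,1],[-5.45,-0.1,1.49,0,0,0.18,1]]'
```

```text
t: 17.2
position: [529.6, -13.5, 85.7]
tool_rot: [-2.381, -2.047, 0.001]
ft_force: [-3.1, 1.1, 3.0]
finger_gap: 1.002
finger_force: 1.8
```

```bash
python3 -m creep '[[0,0,0.015,0,0,0,1],[0,0,0.015,0,0,0,1],[-0.05,0,0.015,0,0,-0.02,1],[-0.15,0,0.015,0,0,-0.05,1],[-0.25,0,0.015,0,0,-0.08,1],[-0.35,0,0.01,0,0,-0.12,1],[-0.45,0,0.01,0,0,-0.16,1],[-0.55,0,0.01,0,0,-0.2,1],[-0.65,0,0.01,0,0,-0.24,1],[-0.75,0,0.01,0,0,-0.28,1],[-0.85,0,0.01,0,0,-0.32,1],[-0.95,0,0.01,0,0,-0.35,1],[-1.05,0,0.01,0,0,-0.38,1],[-1.12,0,0.01,0,0,-0.4,1],[-1.15,0,0.01,0,0,-0.4,1],[-1.15,0,0.01,0,0,-0.4,1],[-1.15,0,0.01,0,0,-0.4,1]]'
python3 -m creep '[[0,0,-0.3,0,0,0,1],[0,0,-1.5,0,0,0,1],[1,0,-2.5,0,0,0,1],[6,0,-2.5,0,0,0,1],[6,0,-2.5,0,0,0,1],[6,0,-2.5,0,0,0,1],[6,0,-2.5,0,0,0,1],[6,0,-2.5,0,0,0,1],[6,0,-2.5,0,0,0,1],[6,0,-2.5,0,0,0,1]]'
python3 - <<'E'
from h import *
for n in("top","side"):
    im=r.get_image(n);cv2.imwrite(f"pics/{n}5.png",im)
im=cv2.imread("pics/top5.png")
for t in(55,60,65):toppipe(im,(262,140,320,235),t)
a=cv2.resize(im[110:260,150:350],(400,300));b=cv2.resize(cv2.imread("pics/side5.png")[130:280,190:390],(400,300))
cv2.imwrite("pics/both5.png",np.hstack([a,b]))
E
```

```text
t: 18.9
position: [524.2, -59.8, 86.1]
tool_rot: [2.339, 2.096, 0.002]
ft_force: [-0.8, -1.0, 7.3]
finger_gap: 1.004
finger_force: 3.6
t: 19.9
position: [549.4, 177.7, 185.2]
tool_rot: [2.339, 2.096, -0.001]
ft_force: [0.8, 0.6, 0.0]
finger_gap: 1.001
finger_force: 0.0
axis at 528.65 -52.762024 deg -6.7368217 width px 25.489795918367346 bbox (274, 153, 31, 71)
remaining roll -1.1630624877929716
line says d = [(np.float64(0.02217184900270263), np.float64(188.5)), (np.float64(0.9774855899752193), np.float64(189.0)), (np.float64(1.0224569758778448), np.float64(188.0))] (286, 153, 12, 67)
axis at 528.6678 -52.83609 deg -6.928641 width px 25.6734693877551 bbox (274, 153, 31, 71)
remaining roll -1.2341175720214872
line says d = [(np.float64(0.02217184900270263), np.float64(188.5)), (np.float64(0.9774855899752193), np.float64(189.0)), (np.float64(1.0224569758778448), np.float64(188.0))] (286, 153, 12, 67)
axis at 523.7129 -52.159298 deg -6.8707643 width px 25.943396226415093 bbox (274, 153, 31, 75)
remaining roll -1.2174626991272002
line says d = [(np.float64(0.02217184900270263), np.float64(188.5)), (np.float64(0.9774855899752193), np.float64(189.0)), (np.float64(1.0224569758778448), np.float64(188.0))] (286, 153, 12, 67)
```

View pics/both5.png

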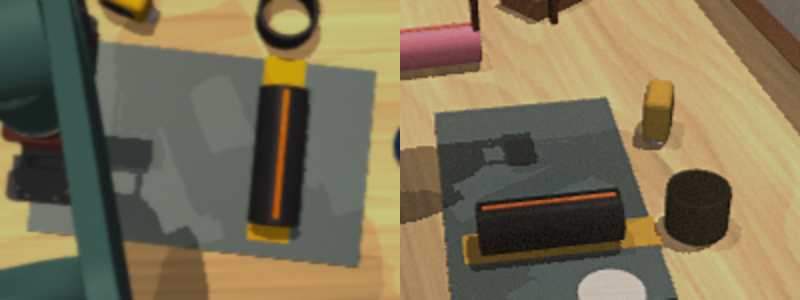

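The pipe lies on the strip, within about 1 mm of the centre line and within 1° of parallel. The strip shows at both ends, at crop (285,72) and (270,233). The hand is clear, and the coupling, tin and tape look unmoved. I'm handing it in.

```bash
python3 -c "
from cell import r
print(r.job_done())"
```

```text
the job is handed in; nothing more can be done
None
```

I rolled the black pipe onto the yellow strip by its top only and handed the job in at about 20 s. It rests about 1 mm off the strip's centre line and within 1° of parallel. Lengthwise it sits roughly 15 mm off the strip's middle but wholly on the strip; I left that uncorrected, since rolling can't shift the pipe lengthwise. The hand is clear, and the coupling, tin and tape measure look unmoved in the pictures.

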